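Fit the adjustable wrench to the outlet nut and slacken it

ROBOT

A 6-joint arm with a two-finger parallel gripper is mounted at the origin on a cart in front of the work surface, level with it; the furniture and walls round the work are solid. World frame = base frame: x ahead of the robot, y to its left, z up, the work surface at z = 0. Lengths are in m, angles in rad, forces in N, time in s.
With the tool pointing down it reaches from about 0.3 to 0.85 m from the base axis. Payload 4.2 kg.
Tool frame: the origin (TCP) lies between the finger pads; the fingertips stand 17 mm ahead of it and the grasp point (between the pads) lies 2 mm behind it (ctrl.tips_ahead is the distance from the TCP to the fingertips, in m); z points along the fingers, y is the direction in which the jaws open and shut (so a half turn about z gives the same grasp; the last joint's range is limited). The gripper opens to 91 mm and grips with 3 to 60 N. Pads are 32 mm wide; open, the fingers measure 118 mm over their backs; the gripper's body (76 mm by 178 mm) begins 60 mm behind the grasp point.
Start: joints at [1.126, 0.32, 1.565, -0, 1.257, -0.02], TCP at [0.237, 0.524, 0.231] pointing down, gripper open.
Joint ranges: [-3.11, 3.11], [-0.84, 2.01], [0.21, 2.61], [-1.34, 4.49], [0.05, 2.63], [-2.56, 2.56]. Speed limits (rad/s): [2.57, 2.57, 3.14, 3.14, 3.14, 3.14].

INTERFACE

Orientations are given as a unit quaternion [w, x, y, z].
In Python, from plant import ctrl gives the robot as it stands. The module is installed in compiled form; this text tells all that it offers.
- The arm moves only by the shell command python3 -m pendant 'ROWS' [FORCE]. ROWS is JSON, a list of rows, each a list of 3 entries, a list of its own where there are three numbers: the shift along the tool's x, y, z in m, then the turn, a rotation vector about the tool's x, y, z in degrees, then the finger opening in m, from 0 to 0.0912. A call has 1 to 10 rows; each row shifts and turns the commanded pose from where the row before left it, along the tool's axes as they then stand; what a row does not reach is not made up. A row lasts 1/12 s, in which the tool goes at most 41.7 mm and 7.16 degrees, less where a joint would pass 70% of its speed; a pose out of reach is approached as far as the arm can. A call is refused whole if a number of a shift passes 0.0417 or a number of a turn 7.16, either way. A call with a gripper value outside its range is refused whole. The fingers move at their own pace and stop on an object; FORCE is the grip in N (left out, the last holds). Time passes only in rows, so rows that do not move let the fingers close. It gives the time, the measured TCP pose, the force and the opening at its end, in the units of the state.
- ctrl.sense(): the state, without advancing time (a new reading comes with each control period).
- ctrl.get_image(name): name is "scene" or "top" or "wrist"; returns a dict with "image" (480x640x3 uint8, blue, green, red), "z_map" (480x640 float32, m along the optical axis (not along the pixel's ray), 0 where there is no reading), "vfov" (degrees; the focal length in pixels is half the picture's height over the tangent of half this angle, whatever the lens; pixels are square), "cx", "cy" (the principal point, pixels), "view" (4x4, takes a point from world to camera coordinates). Camera axes: x right, y up, looking along -z (the intrinsics and any distortion apply to the point x, -y, -z); pixel columns grow to the right and rows downward; lengths in m; the calibration is good to about 2 mm. A picture is of the moment at which its call begins.
- ctrl.close_job(): hands the job in, once; it reports no verdict.
Trained networks look in a picture, given as the dict that the camera call returned (one of the last four; its "shot" number tells which), for a name from the list of things; names that differ only in an ending like _2 or _b are one class to them, and where a whole thing is asked for, a point or a joint stands for the part that bears it (a point fixed in the world has none). Each returns a list of dicts, best first, with "conf" (0 to 1); they miss things now and then, are a little off and sometimes report something else, mostly with a low value. They report only what shows in the picture. A call takes as long as a camera call. They do not tell look-alikes from the thing itself.
- ctrl.search_frame(picture, query): "point" ([x, y, z] in m, in world coordinates, good to about 4 mm: the middle of the surface that is visible of it).
The state is a dict: "time": time; "qpos": joint angles; "joint_velocities": joint speeds; "tau": joint torques, N m; "eef_pos": TCP position; "orientation": TCP orientation; "contact_force": force on the tool from outside, world axes, zero at the start; "ft_torque": the same for the moment, N m; "grip_width": opening from 0.0 (shut) to 1.0 (fully open).
Only numpy, scipy, OpenCV 4.12 (cv2) and the standard library are available. Lean on these libraries where they do the work, as an engineer would, in place of code of your own. Each camera call takes 0.05 s, during which the arm holds its last target.

TASK

The adjustable wrench lies flat on the worktop with its open mouth round the brass nut of the capped water outlet. Turn the black thumbwheel on the wrench clockwise until the jaws just fit the nut, then swing the wrench by its red handle anticlockwise (seen from above) to slacken the nut by about an eighth of a turn, 45 degrees. Leave the wrench lying on the nut with its jaws still fitted, and do not disturb the kitchen things standing round it.

Things in the scene. Friction and masses are not known exactly. Their poses are not given: they have to be found in the camera images.
- outlet: The fixed outlet: a steel stub with a domed cap, 27 mm across and 39 mm high, standing upright on the worktop. Origin on its axis at the worktop; z up. The nut turns about this axis.
- nut (a joint): Turning of the brass hexagon nut about the outlet's vertical axis, rad; 0 at the start, positive anticlockwise seen from above (slackening). The nut is 36 mm across the flats and fills heights 2 to 19 mm, with a small red mark on its top; it is stiff, 0.25 N m, and stays where it is left. It can reach -0.6 to 2.0.
- wrench: Loose steel adjustable wrench, 0.7 kg, flat on the worktop, head 18 mm thick. Origin at the mouth's centre (the nut's place), on the underside; x out of the mouth, y to the fixed jaw (face at y = 18.8 mm), z up. Dark movable jaw: face at y = -25.9 mm when the wheel reads 0. Head 60 mm wide, x = -26 to -70 mm; wheel at x = -72 mm; neck 22 mm wide to -113 mm, then the handle, ending at -217 mm.
- wrench_handle (a point): Middle of the red handle, on the wrench's centre line 155 mm from the nut, 10 mm above the underside. Axes as the wrench. The red handle is 28 mm wide, 20 mm high, from x = -113 to -217 mm of the wrench; push its side here.
- wheel (a joint): Turning of the thumbwheel on its vertical axis, rad; grows clockwise seen from above and closes the jaws by 6 mm per rad. It starts between 0.1 and 0.45; from about 1.2 on the jaws fit well enough, at 1.45 they touch the nut on both sides and the nut stops them. It turns against 0.12 N m and stays where it is left, also while the nut is turned.
- wheel_grip (a point): Grip point on the wheel's axis, 38 mm above the worktop. Its x axis lies along the wheel's upright wing: 34 mm long, 12 mm thick (along y), 24 to 49 mm above the worktop, black with a yellow line on top; pinch it across its thickness from above. With the wheel at 0 the wing stands 0.9 rad anticlockwise of the wrench's x axis; it turns clockwise with the wheel.
- mug_2: Sage-green mug, 106 mm high, a bystander; origin under its middle.
- tumbler: Clear glass tumbler, 80 mm across, 91 mm high, a bystander; origin under its middle.
- salt_shaker: Salt shaker, 44 mm across, 90 mm high, a bystander; origin under its middle.
- lemon_2: Yellow lemon, 76 mm long, a bystander; origin under its middle.
- peeler: Dark green peeler lying flat, 170 mm long, a bystander; origin under its middle.
Things that resemble listed ones, but are neither listed nor needed, are in the scene too. There is more than one size of the wrench; the job needs the larger.

How it is judged:
On the way, in this order (a step that is already met when the one before it is completed fails the run):
1. the thumbwheel is turned until the jaws fit the nut (wheel beyond 1.15 rad), the nut not yet turned (value of joint wheel above 1.15 rad and value of joint nut below 0.3 rad), for 0.1 s.
2. the fitted wrench turns the nut at least 30 degrees anticlockwise (value of joint wheel above 1.1 rad and value of joint nut above 0.52 rad and horizontal distance between wrench and outlet below 0.015 m), for 0.1 s.
At the end, for the whole second after the job is handed in: The nut is turned 30 to 60 degrees (0.52 to 1.05 rad) anticlockwise, the jaws are still fitted (wheel beyond 1.1 rad), and the wrench lies flat and still on the worktop with its mouth within 15 mm of the nut's axis (all of step 2 and value of joint nut below 1.05 rad and height (world z) of wrench below 0.012 m and angle between wrench's own z axis and vertical below 0.1 rad and linear speed of wrench below 0.03 m/s); the robot touches nothing.
It fails at once if the nut is turned more than 20 degrees before the jaws fit (value of joint nut above 0.35 rad and value of joint wheel below 1.05 rad).
It fails at once if a kitchen thing standing round the work is shifted by more than 30 mm (distance of any of mug_2, tumbler, salt_shaker, lemon_2, peeler from where it was at the start of the episode above 0.03 m).
It also fails if it takes over 43 s, if anything falls off the work surface, if the arm or the gripper's body presses on something with over 40 N, if the wrist force passes 120 N, or if a joint passes its speed limit or range.

## Working session

There is one attempt and no reset: what is moved stays moved. The work goes in short steps, Python scripts to look and compute and a shell command to move; the robot and the scene stay as the last step left them, time stands still between calls to the robot, and variables do not carry over. Pictures are saved under pics/ and viewed, and the job is handed in when it is done.

```bash
mkdir -p pics; cat > h.py <<'E'
import numpy as np, cv2
from plant import ctrl
def K(p):
    f=240/np.tan(np.radians(p["vfov"])/2); return f,p["cx"],p["cy"]
def w2p(p,P):
    f,cx,cy=K(p); c=np.array(p["view"])@np.append(P,1); return cx+f*c[0]/-c[2], cy-f*c[1]/-c[2]
def p2w(p,u,v,z=None):
    f,cx,cy=K(p); V=np.linalg.inv(np.array(p["view"]))
    d=np.array([(u-cx)/f,-(v-cy)/f,-1.0]); o=V[:3,3]; D=V[:3,:3]@d
    s=p["z_map"][int(round(v)),int(round(u))] if z is None else (z-o[2])/D[2]
    return o+s*D
E
python3 - <<'E'
from h import *
print(ctrl.sense())
for n in ("scene","top"):
    p=ctrl.get_image(n); cv2.imwrite(f"pics/{n}0.png",p["image"]); print(n,p.keys(),p["vfov"],p["cx"],p["cy"],np.round(p["view"],3).tolist())
    for q in ("outlet","nut","wrench","wrench_handle","wheel","wheel_grip","mug_2","tumbler","salt_shaker","lemon_2","peeler"):
        try:
            for r in ctrl.search_frame(p,q)[:3]: print(q,round(r["conf"],2),np.round(r["point"],3),np.round(w2p(p,r["point"])))
        except Exception as e: print(q,e)
E
```

```text
{'time': 0.0, 'qpos': array([ 1.12599968e+00,  3.20257860e-01,  1.56567946e+00,  4.84607642e-06,
        1.25741015e+00, -2.00495819e-02]), 'joint_velocities': array([-0.00173699,  0.00071513,  0.00274297, -0.0008252 , -0.00071476,
       -0.00017056]), 'tau': array([ 4.80299477e-04, -4.12464738e+01, -2.31971920e+01,  7.29435543e-02,
        4.55359078e-02, -1.30653571e-04]), 'eef_pos': array([0.2367669 , 0.52345796, 0.23013965]), 'orientation': array([-2.04340479e-04,  2.10781350e-01,  9.77532840e-01, -8.53281684e-04]), 'contact_force': array([-0.15480836, -0.12571573,  0.16853968]), 'ft_torque': array([-0.00453685,  0.01875718, -0.01032689]), 'grip_width': 0.9983486131892922}
scene dict_keys(['image', 'z_map', 'vfov', 'cx', 'cy', 'view', 'shot']) 46.90071704590156 315.0157399223125 244.72980026542803 [[0.68, -0.733, -0.001, -0.523], [0.294, 0.271, 0.917, -0.143], [-0.671, -0.624, 0.4, -1.257], [0.0, 0.0, 0.0, 1.0]]
nut 0.62 [0.554 0.036 0.021] [257. 228.]
nut 0.58 [0.49  0.057 0.03 ] [236. 229.]
wrench 0.8 [ 0.337 -0.241  0.016] [266. 284.]
wrench 0.62 [0.486 0.058 0.016] [235. 234
[... 870 characters left out ...]
.59 [ 0.342 -0.233  0.011] [320. 322.]
wrench 0.57 [0.498 0.069 0.02 ] [185. 248.]
wrench_handle 0.95 [ 0.341 -0.234  0.013] [320. 323.]
wrench_handle 0.41 [0.56  0.036 0.02 ] [201. 221.]
wheel 0.75 [0.498 0.055 0.026] [191. 248.]
wheel 0.59 [ 0.34  -0.234  0.017] [320. 323.]
wheel_grip 0.64 [0.496 0.054 0.024] [191. 249.]
wheel_grip 0.44 [ 0.336 -0.231  0.022] [319. 325.]
mug_2 0.84 [ 0.27  -0.426  0.044] [410. 359.]
mug_2 0.47 [ 0.429 -0.416  0.016] [403. 285.]
mug_2 0.2 [0.495 0.058 0.028] [189. 249.]
tumbler 0.77 [ 0.427 -0.42   0.017] [405. 285.]
salt_shaker 0.71 [ 0.736 -0.179  0.074] [299. 139.]
lemon_2 0.74 [0.716 0.115 0.05 ] [166. 148.]
peeler 0.6 [ 0.445 -0.55   0.014] [463. 279.]
```

View pics/scene0.png

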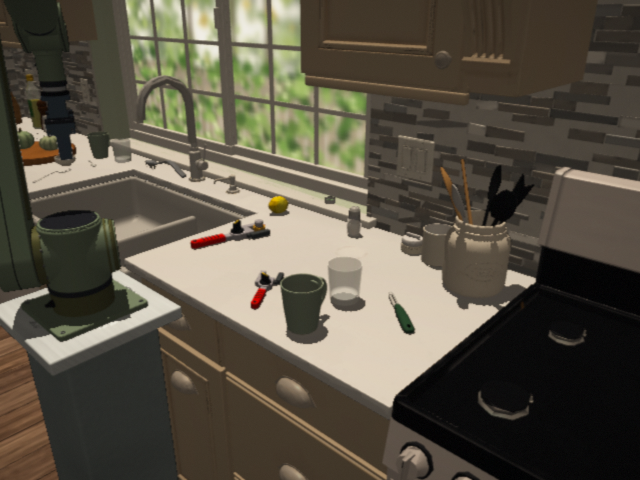

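View pics/top0.png

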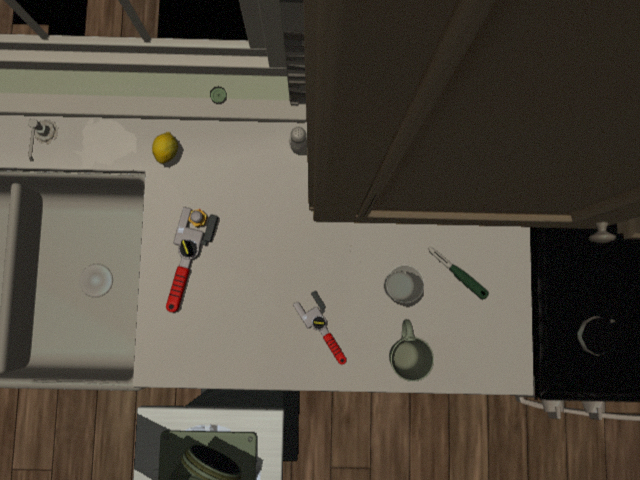

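```bash
python3 - <<'E'
import cv2
i=cv2.imread("pics/top0.png")[180:340,120:280]; cv2.imwrite("pics/topcrop0.png",cv2.resize(i,(600,600),interpolation=cv2.INTER_CUBIC))
E
```

```text
(no output)
```

View pics/topcrop0.png

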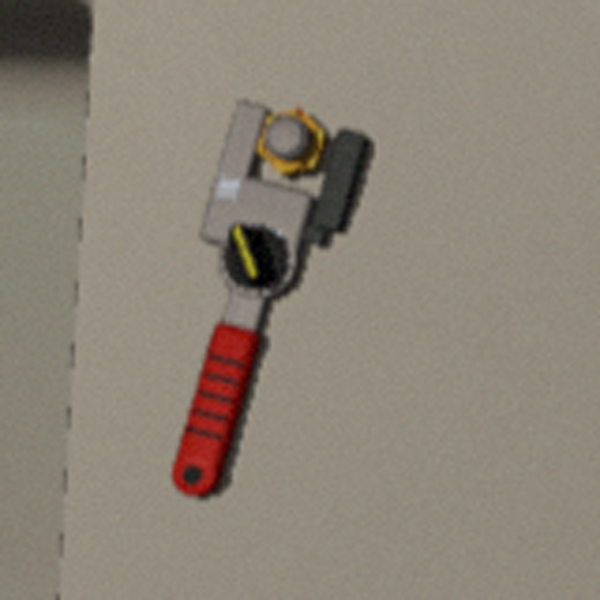

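The top view shows two wrenches: the larger at about (190,250), its mouth round the brass nut at (199,217), and a smaller look-alike at (318,325) with nothing in its mouth. I choose the larger. The crop confirms it: the nut sits in the mouth and the wing has a yellow line from (238,228) to (252,275) in the crop.

```bash
cat >> h.py <<'E'
def yellow(p,P,r=25,zr=(0.04,0.06)):
    """yellow line pixels near world pt P -> centre & angle at z=.049"""
    u,v=w2p(p,P); im=p["image"]; h=cv2.cvtColor(im,cv2.COLOR_BGR2HSV)
    m=cv2.inRange(h,(22,120,90),(38,255,255)); k=np.zeros_like(m); cv2.circle(k,(int(u),int(v)),r,255,-1); m&=k
    n,l,s,c=cv2.connectedComponentsWithStats(m)
    i=1+np.argmax(s[1:,4]); ys,xs=np.where(l==i)
    W=np.array([p2w(p,a,b,0.049) for a,b in zip(xs,ys)])[:,:2]
    c=W.mean(0); e,v=np.linalg.eigh(np.cov((W-c).T)); d=v[:,1]; q=(W-c)@d
    return c,np.degrees(np.arctan2(d[1],d[0]))%180,np.ptp(q),len(xs)
def yaw():
    from scipy.spatial.transform import Rotation as R
    s=ctrl.sense(); q=s["orientation"]; M=R.from_quat([q[1],q[2],q[3],q[0]]).as_matrix(); return s,M
E
python3 - <<'E'
from h import *
p=ctrl.get_image("top")
g=p2w(p,185.5,247,0.049); print("wing",g, yellow(p,g,20))
print("capcentre",p2w(p,120+289*160/600,180+140*160/600,0.039), "hole",p2w(p,171.2,306.7,0.02))
# red handle
im=p["image"]; h=cv2.cvtColor(im,cv2.COLOR_BGR2HSV)
m=cv2.inRange(h,(0,150,80),(8,255,255))|cv2.inRange(h,(172,150,80),(180,255,255)); m[:,230:]=0; m[:250]=0
ys,xs=np.where(m); W=np.array([p2w(p,a,b,0.02) for a,b in zip(xs,ys)])[:,:2]; c=W.mean(0); e,v=np.linalg.eigh(np.cov((W-c).T)); print("handle",c,np.degrees(np.arctan2(v[1,1],v[0,1])))
s,M=yaw(); print(M.round(3),s["time"])
E
```

```text
wing [0.49727344 0.06147032 0.049     ] (array([0.49840381, 0.06330434]), np.float64(22.649909593244786), np.float64(0.029806043184985802), 28)
capcentre [0.56452924 0.04171118 0.039     ] hole [0.36830728 0.09272682 0.02      ]
handle [0.40833376 0.08324209] 166.71647175052965
[[-0.911  0.412  0.   ]
 [ 0.412  0.911  0.   ]
 [ 0.     0.    -1.   ]] 1.25
```

```bash
R='[-0.0285,-0.0209,0.004],[0,0,0],0.06'; python3 -m pendant '[[[-0.0285,-0.0209,0.004],[0,0,0],0.06],[[-0.0285,-0.0209,0.004],[0,0,0],0.06],[[-0.0285,-0.0209,0.004],[0,0,0],0.06],[[-0.0285,-0.0209,0.004],[0,0,0],0.06],[[-0.0285,-0.0209,0.004],[0,0,0],0.06],[[-0.0285,-0.0209,0.004],[0,0,0],0.06],[[-0.0285,-0.0209,0.004],[0,0,0],0.06],[[-0.0285,-0.0209,0.004],[0,0,0],0.06],[[-0.0285,-0.0209,0.004],[0,0,0],0.06],[[-0.0285,-0.0209,0.004],[0,0,0],0.06]]' 10
python3 -m pendant '[[[-0.0285,-0.0209,0.004],[0,0,0],0.06],[[-0.0285,-0.0209,0.004],[0,0,0],0.06],[[-0.0285,-0.0209,0.004],[0,0,0],0.06],[[-0.0285,-0.0209,0.004],[0,0,0],0.06],[[-0.0285,-0.0209,0.004],[0,0,0],0.06],[[0,0,0],[0,0,-6.7],0.06],[[0,0,0],[0,0,-6.7],0.06],[[0,0,0],[0,0,-6.7],0.06],[[0,0,0],[0,0,-6.7],0.06],[[0,0,0],[0,0,-6.7],0.06]]'
python3 -m pendant '[[[0,0,0],[0,0,-6.7],0.06],[[0,0,0],[0,0,-6.7],0.06],[[0,0,0],[0,0,0],0.06]]'
python3 - <<'E'
from h import *
p=ctrl.get_image("wrist"); cv2.imwrite("pics/wrist1.png",p["image"])
s,M=yaw(); print(s["time"],s["eef_pos"],s["qpos"].round(2),M.round(3))
E
```

```text
time: 2.08
eef_pos: [0.4111, 0.2145, 0.191]
orientation: [0.0, 0.211, 0.978, 0.0]
contact_force: [0.7, 0.8, -0.4]
grip_width: 0.659
time: 2.92
eef_pos: [0.4974, 0.0619, 0.171]
orientation: [0.0, -0.083, 0.997, 0.0]
contact_force: [-0.3, -0.3, 0.6]
grip_width: 0.656
time: 3.17
eef_pos: [0.4974, 0.0621, 0.171]
orientation: [0.0, -0.196, 0.981, 0.0]
contact_force: [-0.3, 0.5, 0.8]
grip_width: 0.66
3.2167 [0.49733393 0.06209679 0.17102326] [ 0.1   0.25  1.82  0.    1.07 -1.86] [[-0.924 -0.381  0.   ]
 [-0.381  0.924  0.   ]
 [-0.     0.    -1.   ]]
```

View pics/wrist1.png

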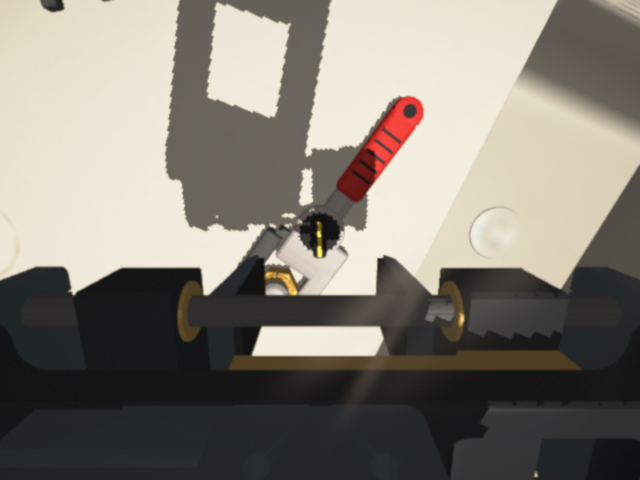

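The wrist view shows the wing's yellow line upright at (319,238), midway between the fingers and aligned with them, with the red handle running up to (410,110).

```bash
python3 - <<'E'
from h import *
p=ctrl.get_image("wrist"); print(yellow(p,[.4975,.0615,.049],30))
f=[w2p(p,x) for x in ([.4975,.0615,.049],)]; print(f)
s,M=yaw()
p=ctrl.get_image("top"); print(yellow(p,[.4975,.0615,.049],20))
for z in (.039,): print(p2w(p,197,217,z))
E
```

```text
(array([0.49829739, 0.06254234]), np.float64(24.135251295217984), np.float64(0.029915566287688967), 152)
[(np.float64(318.2546838422791), np.float64(239.53544783561))]
(array([0.49403477, 0.06022785]), np.float64(2.864664940222383), np.float64(0.0021783995307732363), 2)
[0.56526689 0.04189262 0.039     ]
```

```bash
python3 -m pendant '[[[-0.001,0,0.0315],[0,0,-1.7],0.04],[[0,0,0.0315],[0,0,0],0.04],[[0,0,0.0315],[0,0,0],0.04],[[0,0,0.015],[0,0,0],0.04],[[0,0,0.0155],[0,0,0],0.04],[[0,0,0],[0,0,0],0.0],[[0,0,0],[0,0,0],0.0],[[0,0,0],[0,0,0],0.0],[[0,0,0],[0,0,0],0.0]]' 30
```

```text
time: 4.07
eef_pos: [0.4992, 0.0626, 0.0472]
orientation: [0.001, -0.21, 0.978, -0.0]
contact_force: [0.6, 0.4, -0.3]
grip_width: 0.176
```

```bash
python3 -m pendant '[[[0,0,0],[0,0,0],0.0],[[0,0,0],[0,0,0],0.0],[[0,0,0],[0,0,5],0.0],[[0,0,0],[0,0,5],0.0],[[0,0,0],[0,0,5],0.0],[[0,0,0],[0,0,5],0.0],[[0,0,0],[0,0,5],0.0],[[0,0,0],[0,0,5],0.0],[[0,0,0],[0,0,5],0.0],[[0,0,0],[0,0,5],0.0]]'
python3 - <<'E'
from h import *
s,M=yaw(); print(s["time"],s["eef_pos"],s["grip_width"],s["contact_force"],s["ft_torque"],M.round(3))
p=ctrl.get_image("top"); i=p["image"][180:340,120:280]; cv2.imwrite("pics/t2.png",cv2.resize(i,(600,600),interpolation=cv2.INTER_CUBIC))
p=ctrl.get_image("wrist"); cv2.imwrite("pics/w2.png",p["image"])
E
```

```text
time: 4.9
eef_pos: [0.4994, 0.0612, 0.0472]
orientation: [0.002, 0.138, 0.99, -0.001]
contact_force: [0.7, -5.7, 4.3]
grip_width: 0.131
4.9 [0.49937573 0.06123926 0.04717006] 0.1306723779817576 [ 0.69843289 -5.73312551  4.29734792] [-1.11413383 -0.05004817  0.12065813] [[-0.962  0.274  0.003]
 [ 0.274  0.962 -0.002]
 [-0.004 -0.001 -1.   ]]
```

View pics/t2.png

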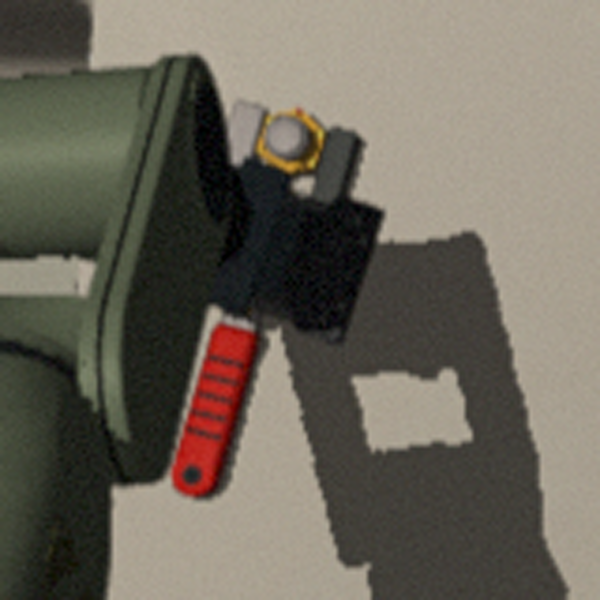

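View pics/w2.png

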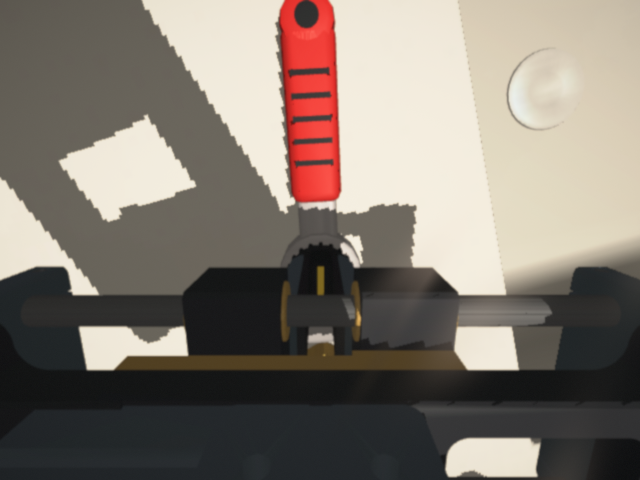

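The top crop shows the movable jaw nearer the nut (345,150) and the wrench and nut unmoved. The wing now lies about along the wrench, so the wheel reads about 0.9. It needs about 24° more.

```bash
python3 -m pendant '[[[0,0,0],[0,0,5],0.0],[[0,0,0],[0,0,5],0.0],[[0,0,0],[0,0,5],0.0],[[0,0,0],[0,0,5],0.0],[[0,0,0],[0,0,4],0.0],[[0,0,0],[0,0,0],0.0],[[0,0,0],[0,0,0],0.0]]'
python3 - <<'E'
from h import *
s,M=yaw(); print(s["time"],s["eef_pos"],s["grip_width"],s["contact_force"],s["ft_torque"],np.degrees(np.arctan2(M[1,0],M[0,0])))
p=ctrl.get_image("top"); i=p["image"][180:340,120:280]; cv2.imwrite("pics/t3.png",cv2.resize(i,(600,600),interpolation=cv2.INTER_CUBIC))
p=ctrl.get_image("wrist"); cv2.imwrite("pics/w3.png",p["image"])
E
```

```text
time: 5.58
eef_pos: [0.4989, 0.061, 0.0472]
orientation: [0.001, 0.339, 0.941, -0.001]
contact_force: [-0.5, -6.4, 4.8]
grip_width: 0.127
5.5833 [0.49894516 0.0609778  0.04717487] 0.1267381240010306 [-0.48563723 -6.40198291  4.77571096] [-1.33673746  0.0581772  -0.09400672] 140.31794890571504
```

View pics/t3.png

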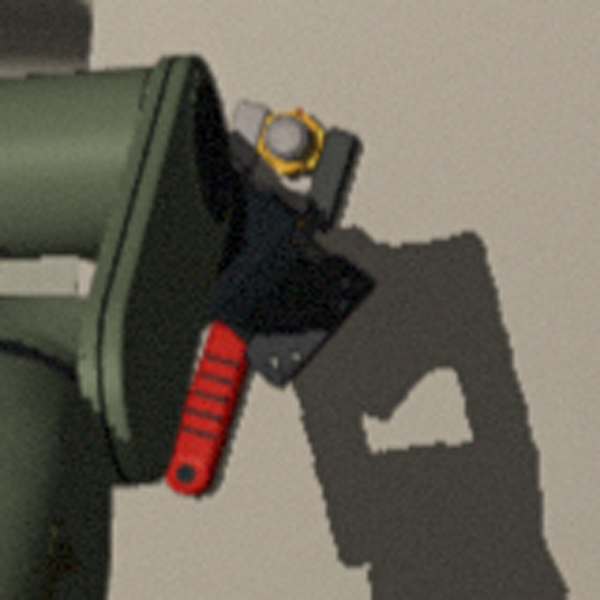

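View pics/w3.png

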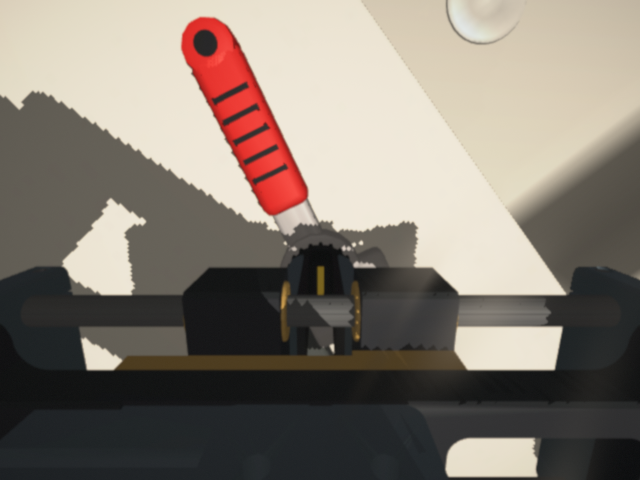

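```bash
cat >> h.py <<'E'
def handle(p,z=0.02,box=None):
    h=cv2.cvtColor(p["image"],cv2.COLOR_BGR2HSV)
    m=cv2.inRange(h,(0,150,80),(8,255,255))|cv2.inRange(h,(172,150,80),(180,255,255))
    if box: k=np.zeros_like(m); a,b,c,d=box; k[b:d,a:c]=255; m&=k
    n,l,s,c=cv2.connectedComponentsWithStats(m); i=1+np.argmax(s[1:,4])
    ys,xs=np.where(l==i); W=np.array([p2w(p,a,b,z) for a,b in zip(xs,ys)])[:,:2]
    c=W.mean(0); e,v=np.linalg.eigh(np.cov((W-c).T)); d=v[:,1]; d=d*np.sign(d[0])
    return c,np.degrees(np.arctan2(d[1],d[0])),np.ptp((W-c)@d)
E
python3 - <<'E'
from h import *
p=ctrl.get_image("wrist"); print(handle(p,box=(100,0,400,230)))
p=ctrl.get_image("top"); print(handle(p,box=(140,250,230,330)))
E
```

```text
(array([0.40680694, 0.08817345]), np.float64(-14.37953651815206), np.float64(0.1006238562144664))
(array([0.4080337 , 0.08680666]), np.float64(-13.43218966115929), np.float64(0.10025575963935585))
```

```bash
python3 -m pendant '[[[0,0,0],[0,0,2],0.0],[[0,0,0],[0,0,0],0.0],[[0,0,0],[0,0,0],0.03],[[0,0,0],[0,0,0],0.03],[[0,0,0],[0,0,0],0.03],[[0,0,-0.02],[0,0,0],0.03],[[0,0,-0.035],[0,0,0],0.03],[[0,0,-0.035],[0,0,0],0.03],[[0,0,-0.03],[0,0,0],0.03]]'
python3 - <<'E'
from h import *
s,M=yaw(); print(s["time"],s["eef_pos"],s["qpos"].round(2),np.degrees(np.arctan2(M[1,0],M[0,0])))
p=ctrl.get_image("wrist"); cv2.imwrite("pics/w4.png",p["image"]); print(yellow(p,[.498,.061,.049],30),handle(p))
p=ctrl.get_image("top"); i=p["image"][180:340,120:280]; cv2.imwrite("pics/t4.png",cv2.resize(i,(600,600),interpolation=cv2.INTER_CUBIC)); print(handle(p,box=(140,250,230,330)))
E
```

```text
time: 6.53
eef_pos: [0.4982, 0.0628, 0.1678]
orientation: [0.0, 0.356, 0.934, 0.0]
contact_force: [0.5, -0.2, 0.1]
grip_width: 0.327
6.5333 [0.49818543 0.06279262 0.16780274] [ 0.1   0.26  1.83  0.    1.06 -0.74] 138.27305080332926
(array([0.49706293, 0.06340691]), np.float64(138.31309908618232), np.float64(0.028673159688896957), 101) (array([0.40785387, 0.08761509]), np.float64(-14.670528295241217), np.float64(0.1004593816782666))
(array([0.39814427, 0.08847991]), np.float64(-17.93423870464031), np.float64(0.08943367662052426))
```

View pics/w4.png

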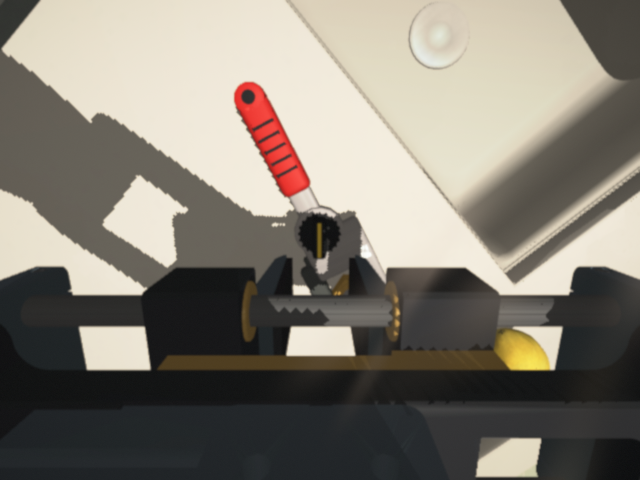

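View pics/t4.png

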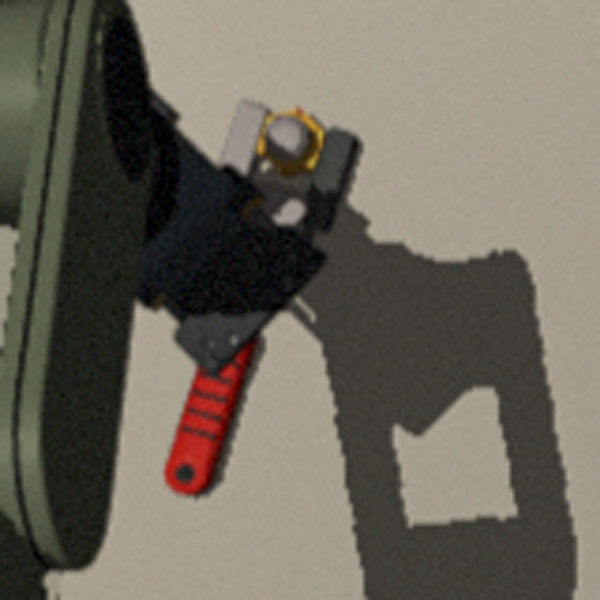

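The wrist view shows the wing at (319,238), the handle at (270,140) and the fingers clear. The wheel reads about 1.37, and the wrench and nut are in place. Next I go to the left side of the handle.

```bash
python3 -m pendant '[[[0.0325,0.001,0],[0,0,0],0.0],[[0.0325,0.001,0],[0,0,0],0.0],[[0.032,0,0],[0,0,0],0.0],[[0,0,0],[0,0,7],0.0],[[0,0,0],[0,0,7],0.0],[[0,0,0],[0,0,7],0.0],[[0,0,0],[0,0,7],0.0],[[0,0,0],[0,0,7],0.0],[[0,0,0],[0,0,7],0.0],[[0,0,0],[0,0,7],0.0]]'
python3 -m pendant '[[[0,0,0],[0,0,7],0.0],[[0,0,0],[0,0,7],0.0],[[0,0,0.03],[0,0,0],0.0],[[0,0,0.03],[0,0,0],0.0],[[0,0,0.03],[0,0,0],0.0],[[0,0,0.015],[0,0,0],0.0]]'
python3 - <<'E'
from h import *
s,M=yaw(); print(s["time"],s["eef_pos"],s["grip_width"],s["qpos"].round(2),np.degrees(np.arctan2(M[1,0],M[0,0])))
p=ctrl.get_image("wrist"); cv2.imwrite("pics/w5.png",p["image"]); 
p=ctrl.get_image("top"); i=p["image"][180:340,120:280]; cv2.imwrite("pics/t5.png",cv2.resize(i,(600,600),interpolation=cv2.INTER_CUBIC))
E
```

```text
time: 7.47
eef_pos: [0.4264, 0.1286, 0.1649]
orientation: [-0.001, 0.714, 0.7, -0.001]
contact_force: [0.3, -0.3, 0.3]
grip_width: 0.002
time: 7.97
eef_pos: [0.4243, 0.128, 0.0574]
orientation: [-0.001, 0.792, 0.611, -0.003]
contact_force: [-1.7, 0.1, -0.3]
grip_width: 0.005
7.9667 [0.42430738 0.12798437 0.05740929] 0.005332539205131746 [0.27 0.32 2.09 0.   0.74 0.52] 75.26961632519087
```

View pics/w5.png

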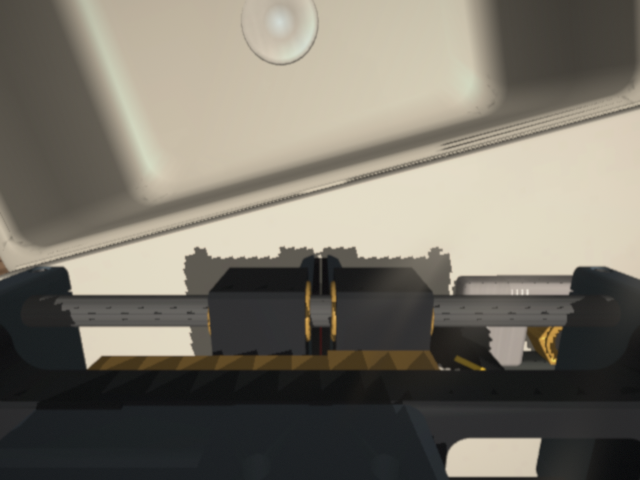

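View pics/t5.png

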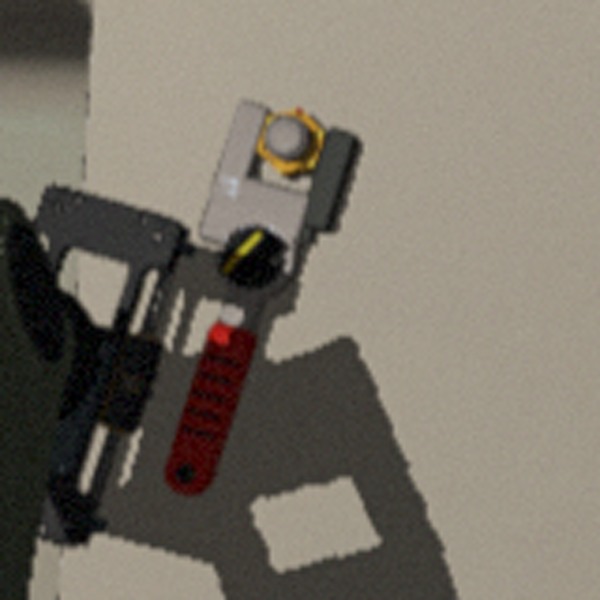

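The top crop shows the jaws round the nut at (290,140) and the closed fingers left of the handle at about (130,385), with clear space for lowering.

```bash
python3 -m pendant '[[[0,0,0.02],[0,0,0],0.0],[[0,0,0.011],[0,0,0],0.0],[[-0.007,0,0],[0,0,0],0.0],[[-0.007,0,0],[0,0,0],0.0],[[-0.0136,-0.002,0],[0,0,-5],0.0],[[-0.0136,-0.002,0],[0,0,-5],0.0],[[0,0,0],[0,0,0],0.0]]'
python3 - <<'E'
from h import *
s,M=yaw(); print(s["time"],s["eef_pos"],s["contact_force"],np.degrees(np.arctan2(M[1,0],M[0,0])))
p=ctrl.get_image("top"); print(handle(p,box=(140,250,230,330)));i=p["image"][180:340,120:280]; cv2.imwrite("pics/t6.png",cv2.resize(i,(600,600),interpolation=cv2.INTER_CUBIC))
E
```

```text
time: 8.65
eef_pos: [0.4133, 0.0878, 0.031]
orientation: [0.0, 0.736, 0.677, 0.0]
contact_force: [-0.9, -0.1, 0.1]
grip_width: 0.003
8.65 [0.41330107 0.08775689 0.03102024] [-0.89387604 -0.13923868  0.07367823] 85.24741475211727
(array([0.4449809 , 0.05683694]), np.float64(-68.40599103635371), np.float64(0.02425478363736696))
```

View pics/t6.png

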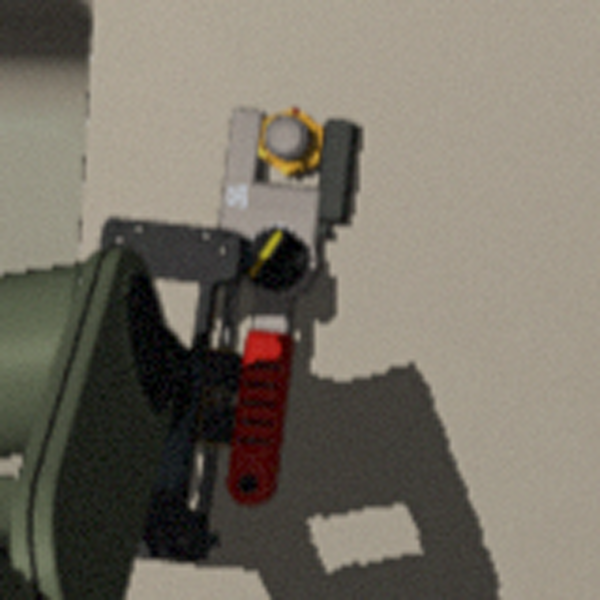

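Contact: the wrench has swung about 10° and the red mark has begun to move, (300,110) → (296,110). I carry on, a little lower.

```bash
python3 -m pendant '[[[-0.0136,-0.002,0.005],[0,0,-5],0.0],[[-0.0136,-0.002,0],[0,0,-5],0.0],[[-0.0136,-0.002,0],[0,0,-5],0.0],[[-0.0136,-0.002,0],[0,0,-5],0.0],[[-0.0136,-0.002,0],[0,0,-5],0.0],[[-0.0136,-0.002,0],[0,0,-5],0.0],[[0,0,0],[0,0,0],0.0]]'
python3 - <<'E'
from h import *
s,M=yaw(); print(s["time"],s["eef_pos"],s["contact_force"],np.degrees(np.arctan2(M[1,0],M[0,0])))
p=ctrl.get_image("top"); i=p["image"][180:340,120:280]; cv2.imwrite("pics/t7.png",cv2.resize(i,(600,600),interpolation=cv2.INTER_CUBIC))
E
```

```text
time: 9.28
eef_pos: [0.4147, 0.0068, 0.0259]
orientation: [0.001, 0.536, 0.844, 0.001]
contact_force: [1.0, 0.1, 0.8]
grip_width: 0.006
9.2833 [0.41466933 0.006803   0.02588715] [1.0071872  0.1118708  0.84933216] 115.12303833150399
```

View pics/t7.png

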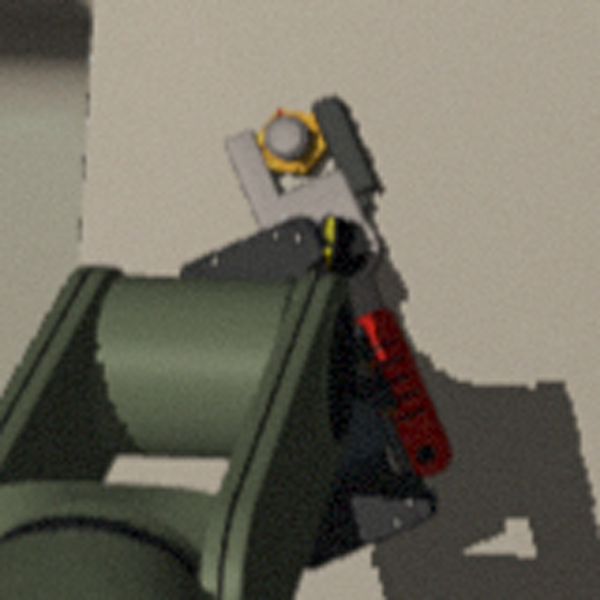

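The handle end is at (432,455) and the red mark has gone to (279,114). That is about 35–39° of swing, so about 8° more, then I back off.

```bash
python3 -m pendant '[[[-0.011,-0.0015,0],[0,0,-4],0.0],[[-0.011,-0.0015,0],[0,0,-4],0.0],[[0,0,0],[0,0,0],0.0],[[0.006,0,0],[0,0,0],0.0],[[0.015,0,0],[0,0,0],0.0],[[0,0,-0.04],[0,0,0],0.0],[[0,0,-0.04],[0,0,0],0.0],[[0,0,-0.04],[0,0,0],0.0],[[0.04,0,0],[0,0,0],0.0],[[0.04,0,0],[0,0,0],0.0]]'
python3 - <<'E'
from h import *
s,M=yaw(); print(s["time"],s["eef_pos"],s["contact_force"],np.degrees(np.arctan2(M[1,0],M[0,0])))
p=ctrl.get_image("top"); cv2.imwrite("pics/top8.png",p["image"]); i=p["image"][180:340,120:280]; cv2.imwrite("pics/t8.png",cv2.resize(i,(600,600),interpolation=cv2.INTER_CUBIC))
p=ctrl.get_image("wrist"); cv2.imwrite("pics/w8.png",p["image"])
E
```

```text
time: 10.17
eef_pos: [0.3669, 0.0723, 0.1475]
orientation: [0.003, 0.478, 0.878, 0.002]
contact_force: [-0.0, 0.4, -1.1]
grip_width: 0.005
10.1667 [0.36691768 0.07227496 0.14749405] [-0.02139111  0.39053742 -1.06441058] 122.83304965395722
```

View pics/t8.png

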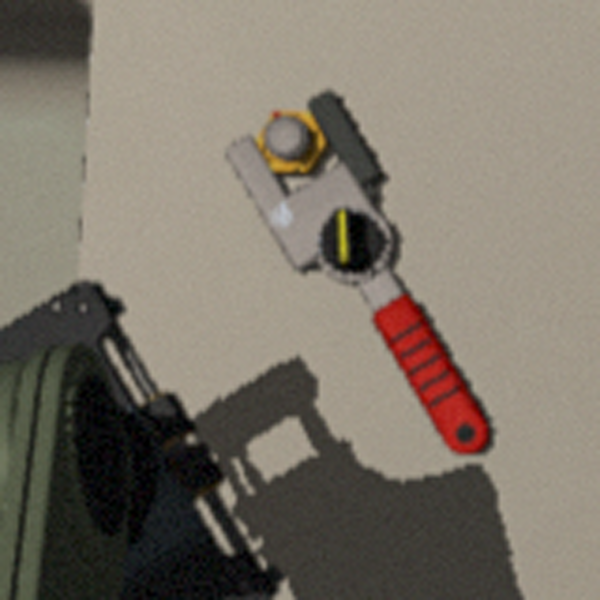

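View pics/w8.png

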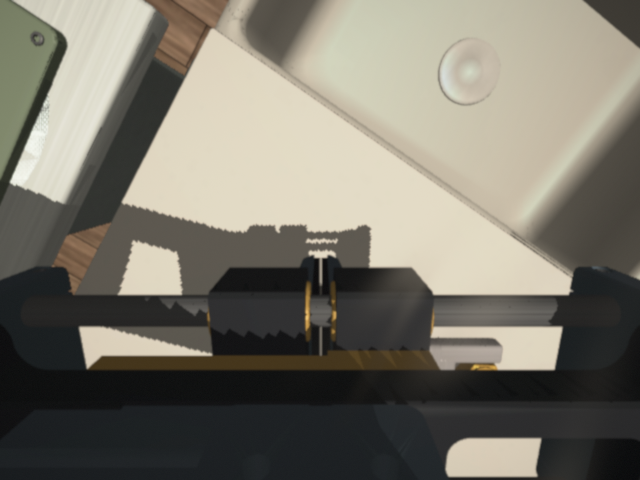

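```bash
python3 - <<'E'
from h import *
p=ctrl.get_image("top")
print(handle(p,box=(180,250,280,330)), yellow(p,p2w(p,212,243,.049),20))
c=p2w(p,197,217.3,.039)[:2]; print("axis",c)
for f in ("pics/top0.png","pics/top8.png"):
    im=cv2.imread(f).astype(int); r=im[:,:,2]-im[:,:,1]; 
    # red strength near nut, minus brass
    s=[]
    for y in range(204,232):
        for x in range(182,214):
            b,g,rr=im[y,x]
            w=rr-2.0*g
            if rr>60 and w>0: s.append((w,x,y))
    s=np.array(s,float); print(s.tolist())
    if len(s):
        u,v=(s[:,1]*s[:,0]).sum()/s[:,0].sum(),(s[:,2]*s[:,0]).sum()/s[:,0].sum()
        d=p2w(p,u,v,.019)[:2]-c; print(f,u,v,np.linalg.norm(d),np.degrees(np.arctan2(d[1],d[0])))
E
python3 - <<'E'
import cv2,numpy as np
a=[cv2.resize(cv2.imread(f"pics/top{k}.png")[200:236,178:218],(400,360),interpolation=cv2.INTER_CUBIC) for k in (0,8)]
cv2.imwrite("pics/nut.png",np.hstack(a))
E
```

```text
(array([ 0.4314074 , -0.04362869]), np.float64(32.71174733652793), np.float64(0.10122782409338538)) (array([0.5079876 , 0.00723475]), np.float64(6.619119107558191), np.float64(0.028528842569749774), 32)
axis [0.56459978 0.04186077]
[]
[[6.0, 193.0, 210.0]]
pics/top8.png 193.0 210.0 0.024049258122228273 35.38817749705297
```

View pics/nut.png

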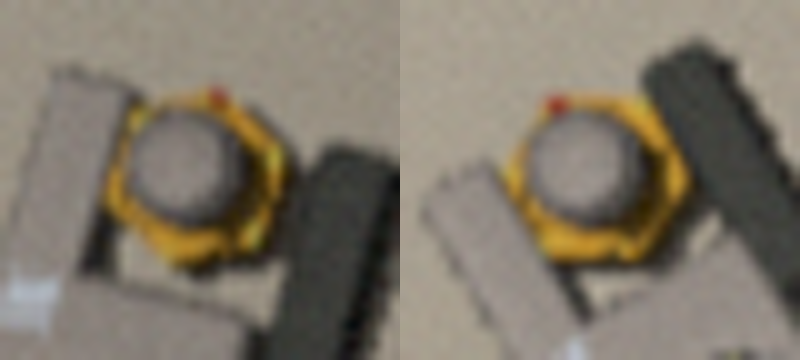

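In the nut pair, the red mark goes from (218,97) to (158,105) round the nut's centre at about (197,180). That is about 42° anticlockwise. The jaws sit on the flats, and the wing stands 26° clockwise of the wrench, so the wheel reads about 1.36. One last check of flatness and the bystanders before handing in.

```bash
python3 - <<'E'
from h import *
p=ctrl.get_image("top")
for u,v in ((229,270),(238,285),(197,235)): print(np.round(p2w(p,u,v),4))
a=cv2.imread("pics/top0.png").astype(int); d=np.abs(a-p["image"].astype(int)).max(2)
for n,(u,v) in dict(lemon=(165,148),salt=(299,139),tumbler=(404,285),mug=(410,355),peeler=(460,275)).items(): print(n,(d[v-25:v+25,u-25:u+25]>40).sum())
s=ctrl.sense(); print(s["time"],s["contact_force"])
E
```

```text
[ 0.4515 -0.0306  0.0222]
[ 0.419  -0.0514  0.0207]
[0.5276 0.0435 0.0223]
lemon 0
salt 0
tumbler 0
mug 0
peeler 0
10.3667 [-0.39507658 -0.91521622 -0.58545668]
```

View pics/top8.png

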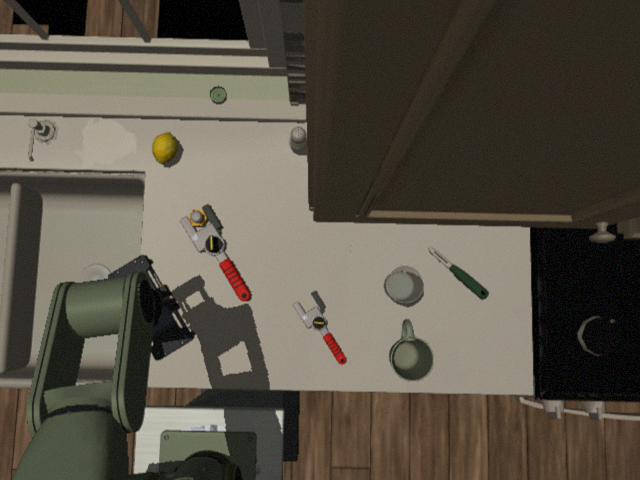

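The wrench lies flat on the nut with its handle at (235,280). The bystanders haven't moved and the gripper is clear at (155,310).

```bash
python3 -c "
from plant import ctrl
print(ctrl.close_job())"
```

```text
the job is handed in; nothing more can be done
None
```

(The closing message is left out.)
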